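Index the holding turntable and clamp the harmonica with the pump lever

TASK

Swing the turntable round by its orange crank peg until it clicks into the notch where the open side of the harmonica's black nest squarely faces the clamp's jaw. Then pump the clamp's orange squeeze lever (squeeze it, let it spring back, squeeze again) until the jaw's sprung rubber pad presses on the harmonica, and finish while still holding the lever squeezed, so that the pad is pushed in about half of its spring travel: firm, but without crushing the harmonica. Advance the jaw with the lever only, do not touch the harmonica, and leave the other things on the desk where they are.

Things in the scene. Friction and masses are not known exactly. Their poses are not given: they have to be found in the camera images.
- clamp_fixture: Grey bench fixture fixed to the desk. Origin: on the desk under the turntable axis, z up. The clamp lies along its y axis on the -y side of the turntable; the jaw advances toward +y. Its two upright handles (black fixed one, orange lever) stand one behind the other along y. The sprung brass ball that clicks into the turntable's rim sits on its -x side.
- turntable: Aluminium disc, 120 mm across, top 23 mm above the desk, turning on the vertical axis through its origin (on the desk, same place as the fixture's). Notches every 45 deg; ball captures within about 4 deg. Black nest on it (up to z = 38 mm) is open toward the turntable's own -y. Wanted: its axes parallel to clamp_fixture's (open side to the jaw). Starts 54 to 77 deg counterclockwise of that.
- crank_peg (a point): Point in the middle of the turntable's orange upright crank peg: round, 14 mm thick, from 34 to 86 mm above the desk, this point 68 mm above the desk. It stands 70 mm from the turntable's axis, at (37, -59) mm in the turntable's frame. Nothing else near it is higher than 50 mm except the clamp's handles. Pushing it past a notch takes about 5 N, 1 N between notches.
- front_handle (a point): Centre of the clamp's fixed black front handle, an upright slab 30 mm (x) by 10 mm (y), from 62 to 108 mm above the desk, this point at 88 mm, at (0, -117) mm in clamp_fixture's frame. The lever is squeezed toward it.
- trigger_handle (a point): Centre of the orange squeeze lever, an upright slab 30 mm (x) by 10 mm (y), from 62 to 108 mm above the desk, this point at 88 mm, at (0, -153) mm in clamp_fixture's frame when let out; it slides 18 mm straight toward +y. Outer faces of lever and front handle: 46 mm apart let out, 28 mm fully squeezed, so fingers closing along y take both.
- trigger_slide (a joint): Squeeze lever: 0 let out, 0.018 m fully squeezed. Springs back by itself with 2 N (let out) to 4 N (squeezed). Squeezed, its pawl pushes the jaw bar along one for one; let out, it slips back over the bar's 5.6 mm teeth, so up to 5.6 mm of a stroke is lost. Fewer than 6 full strokes are needed.
- jaw_bar_slide (a joint): Advance of the jaw bar, m: starts 0 to 0.012; the pad meets the harmonica at about 0.063 to 0.065 when the turntable is in place. About 3 N of friction holds it where it is left.
- pad_slide (a joint): How far the rubber pad (before the orange jaw head) is pressed in on its spring: 0 free, 0.010 m fully in, 1.6 N per mm (16 N fully in). The lever needs the pad's force plus about 6 N, so about 14 N on the lever presses it half-way; once pressed, it stays pressed until the lever's force drops by some 6 N. If the lever comes to its end with the pad pressed in too little, let it out and pump once more. If the lever is let go the pad springs back to under 2 mm.
- jaw_bar: Toothed steel bar with the orange jaw head (40 mm wide, top 47 mm above the desk). Not to be pushed by hand. Origin: as clamp_fixture's, plus the advance along y.
- pad: The rubber pad on its pins, black, 44 x 6 x 16 mm, face at y = -76 mm in clamp_fixture's frame when the jaw bar is at 0. Origin moves with it.
- trigger: The squeeze lever with its slide. Origin: as clamp_fixture's, plus the squeeze along y.
- harmonica: Harmonica, 26 x 102 x 21 mm, lying in the nest on the turntable, centred on its axis, long way between the two end stops, back to the nest's wall. Origin at the centre of its underside, 23 mm above the desk.
- gaffer_tape: roll of black gaffer tape, 55 mm across, 19 mm high, lying flat; bystander
- pick_tin: round blue-and-white tin, 69 mm across, 18 mm high; bystander
- coffee_mug: green coffee mug, 86 mm across, 96 mm high; bystander

How it is judged:
By the outcome, as a careful person would: the job done as asked, in the order asked, and still so for the second after the job is handed in, while the arm keeps its last pose, push and grip.
It also fails if it takes over 58 s, if anything falls off the work surface, if the arm or the gripper's body presses on something with over 40 N, if the wrist force passes 120 N, or if a joint passes its speed limit or range.

ROBOT

A 6-joint arm with a two-finger parallel gripper is mounted at the origin on the work surface; the furniture and walls round the work are solid. World frame = base frame: x ahead of the robot, y to its left, z up, the work surface at z = 0. Lengths are in m, angles in rad, forces in N, time in s.
With the tool pointing down it reaches from about 0.3 to 0.875 m from the base axis. Payload 4.2 kg.
Tool frame: the origin (TCP) lies midway between the tips of the shut fingers; the grasp point (between the pads) lies 19 mm behind it (env.grasp_offset is the z of the grasp point in the tool frame, in m); z points along the fingers, y is the line along which they close (so a half turn about z gives the same grasp; the last joint's range is limited). The gripper opens to 85 mm and grips with 20 to 120 N. Pads are 22 mm wide; open, the fingers measure 114 mm over their backs; the gripper's body (76 mm by 85 mm) begins 54 mm behind the grasp point. The pads swing forward as they close: fully open they stand 13 mm farther back than shut.
Start: joints at [-1.185, 0.32, 1.565, -0, 1.257, -0.02], TCP at [0.227, -0.528, 0.231] pointing down, gripper open.
Joint ranges: [-3.11, 3.11], [-0.84, 2.01], [0.21, 2.61], [-1.34, 4.49], [0.05, 2.63], [-2.56, 2.56]. Speed limits (rad/s): [2.57, 2.57, 3.14, 3.14, 3.14, 3.14].

INTERFACE

Orientations are given as a unit quaternion [w, x, y, z].
In Python, from workcell import env, get_image, calibration gives the robot as it stands.
- The arm moves only by the tool carry_out, never from a script. Its argument "steps" is a list of rows, each a list of 7 numbers: the shift along the tool's x, y, z in units of 50 mm (1.0 is 50 mm), then the turn, a rotation vector about the tool's x, y, z in units of 6 degrees (1.0 is 6 degrees), then the opening in per cent of the stroke, from 0 (shut) to 100 (fully open). In form: [[dx, dy, dz, wx, wy, wz, claw], ...]. A call has 1 to 5 rows; each row shifts and turns the commanded pose from where the row before left it, along the tool's axes as they then stand; what a row does not reach is not made up. A row lasts 1/10 s, in which the tool goes at most 50 mm and 8.59 degrees, less where a joint would pass 70% of its speed; a pose out of reach is approached as far as the arm can. A call is refused whole if a number of a shift passes 1 or a number of a turn 1, either way. A call with a gripper value outside its range is refused whole. The fingers move at their own pace and stop on an object; "newtons" is the grip in N (left out, the last holds). Time passes only in rows, so rows that do not move let the fingers close. It gives the time, the measured TCP pose, the force, the opening and the grip force at its end, in the units of the state.
- env.sense(): the state, without advancing time (a new reading comes with each control period).
- get_image(name): name is "scene" or "top" or "wrist"; returns the picture (420x560x3 uint8, red, green, blue); there is no depth.
- calibration(name): a dict with "intrinsics" (3x3 intrinsics, pixels), "k1" (the pictures are not rectified: a ray, as slopes to the right and down, at radius r is drawn at 1 + k1 r^2 times it, then the intrinsics apply), "position" and "rotation" of the camera in the world. Camera axes: x right, y down, z forward; pixel columns grow to the right and rows downward; lengths in m; the calibration is good to about 2 mm. A picture is of the moment at which its call begins: read the wrist's pose just before it. calibration takes no time and is no camera call; for the wrist camera it gives the pose at the moment of the call.
- env.close_job(): hands the job in; it is judged then, once.
The state is a dict: "time_s": time; "joints": joint angles; "joint_vel": joint speeds; "joint_efforts": joint torques, N m; "tool_pos": TCP position; "ee_rot": TCP orientation; "contact_force": force on the tool from outside, world axes, zero at the start; "wrist_torque": the same for the moment, N m; "opening": finger opening in m; "grip_force": force on a finger pad.
Only numpy, scipy, OpenCV 4.12 (cv2) and the standard library are available. Lean on these libraries where they do the work, as an engineer would, in place of code of your own. Each camera call takes 0.05 s, during which the arm holds its last target. There are 200 camera calls.

## Working session

There is one attempt and no reset: what is moved stays moved. The work goes in short steps, Python scripts to look and compute and a tool call to move; the robot and the scene stay as the last step left them, time stands still between calls to the robot, and variables do not carry over. Pictures are saved under pics/ and viewed, at most 10 in all, crops included, and the job is handed in when it is done.

Besides the shell and the picture viewer there is one more tool, called after "Call:" by a JSON object that holds its "name" and its "arguments". carry_out: Moves the arm, as the interface text tells. Its arguments: {"type":"object","properties":{"steps":{"type":"array","items":{"type":"array","items":{"type":"number"}}},"newtons":{"type":"number"}},"required":["steps"]}

```bash
mkdir -p pics; ls
cat > h.py <<'E'
import numpy as np, cv2
from workcell import env,get_image,calibration
def snap(n,f):
    cv2.imwrite(f'pics/{f}.png',get_image(n)[:,:,::-1])
def ray(c,u,v):
    K=np.array(c['intrinsics']);d=np.array([(u-K[0,2])/K[0,0],(v-K[1,2])/K[1,1]])
    s=d.copy()
    for _ in range(20): s=d/(1+c['k1']*(s@s))
    return np.array(c['rotation'])@np.array([s[0],s[1],1.])
def atz(c,u,v,z):
    r=ray(c,u,v);p=np.array(c['position']);return p+r*(z-p[2])/r[2]
E
python3 - <<'E'
from h import *
a=get_image('top');b=get_image('scene')
cv2.imwrite('pics/top0.png',a[:,:,::-1]);cv2.imwrite('pics/scene0.png',b[:,:,::-1])
print(calibration('top'));print(calibration('scene'));print(env.sense())
E
```

```text
pics
{'intrinsics': array([[385.25708882,   0.        , 277.94763501],
       [  0.        , 385.25708882, 213.66947119],
       [  0.        ,   0.        ,   1.        ]]), 'k1': 0.03318634167858411, 'position': array([0.33683509, 0.09234398, 0.9916939 ]), 'rotation': array([-0.01029892,  0.70930373, -0.70468259,  0.01430417])}
{'intrinsics': array([[517.49801187,   0.        , 281.0567578 ],
       [  0.        , 517.49801187, 211.66644383],
       [  0.        ,   0.        ,   1.        ]]), 'k1': 0.04093307653585499, 'position': array([-0.32935354, -0.67517548,  0.69440639]), 'rotation': array([-0.46812868,  0.80619298, -0.31186695,  0.18343233])}
{'time_s': 0.1, 'joints': array([-1.18498210e+00,  3.20264178e-01,  1.56556130e+00, -1.82747033e-05,
        1.25740610e+00, -1.99468300e-02]), 'joint_vel': array([-0.0006754 , -0.00225879, -0.0032806 , -0.00119925,  0.00174855,
       -0.00060358]), 'joint_efforts': array([-3.84070536e-04, -4.16410160e+01, -2.34705055e+01, -1.68772785e-04,
        4.89554179e-03,  1.40055391e-05]), 'tool_pos': array([ 0.22682571, -0.52790492,  0.23054388]), 'ee_rot': array([-8.04206909e-04,  9.79489342e-01,  2.01494309e-01, -1.57617339e-04]), 'contact_force': array([-0.06779885, -0.30319129,  0.26078406]), 'wrist_torque': array([ 0.0472893 , -0.00468842, -0.02215345]), 'grip_force': 0.0, 'opening': 0.08550483791127356}
```

View pics/top0.png

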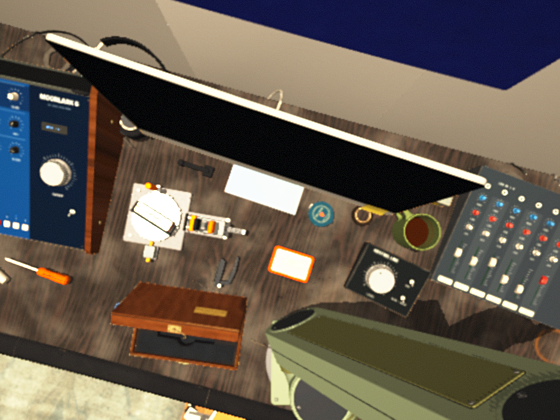

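View pics/scene0.png

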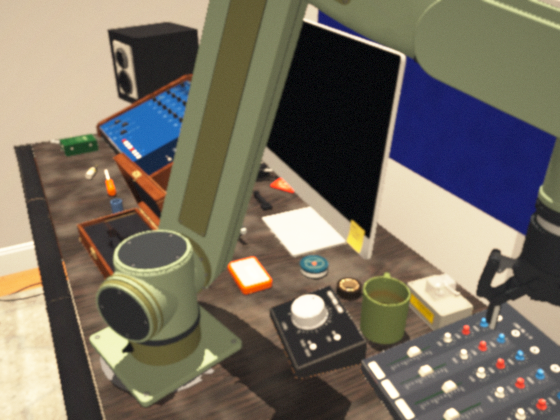

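The top view shows the turntable at about (157,215), with the clamp running to the right and its handles near (205-220,225). The scene view doesn't show the fixture because the arm hides it. I'll enlarge the top view.

```bash
sed -i "s/np.array(c\['rotation'\])@/R.from_quat(np.array(c['rotation'])[[1,2,3,0]]).apply(/; s/s\[1\],1.\])$/s[1],1.]))/; 1i from scipy.spatial.transform import Rotation as R" h.py
python3 - <<'E'
from h import *
a=cv2.imread('pics/top0.png')[165:285,105:265]
cv2.imwrite('pics/c0.png',cv2.resize(a,(800,600),interpolation=cv2.INTER_CUBIC))
c=calibration('top')
for u,v in[(157,215),(240,232)]: print(atz(c,u,v,.023))
w=calibration('wrist');print(w, R.from_quat(w['rotation'][[1,2,3,0]]).as_matrix(), R.from_quat(env.sense()['ee_rot'][[1,2,3,0]]).as_matrix())
E
```

```text
[0.36523188 0.3896729  0.023     ]
[0.32391593 0.18189354 0.023     ]
{'intrinsics': array([[322.00605954,   0.        , 280.46911687],
       [  0.        , 322.00605954, 210.55302035],
       [  0.        ,   0.        ,   1.        ]]), 'k1': -0.020288338822458115, 'position': array([ 0.29654946, -0.49889875,  0.37227928]), 'rotation': array([ 0.1253229 ,  0.82521592, -0.54442183, -0.08317293])} [[ 3.93374278e-01 -8.77684167e-01 -2.73728296e-01]
 [-9.19378059e-01 -3.75798089e-01 -1.16274597e-01]
 [-8.14197614e-04  2.97399225e-01 -9.54752868e-01]] [[ 9.18800037e-01  3.94722803e-01 -6.32855238e-04]
 [ 3.94723310e-01 -9.18798793e-01  1.51190620e-03]
 [ 1.53172237e-05 -1.63894219e-03 -9.99998657e-01]]
```

View pics/c0.png

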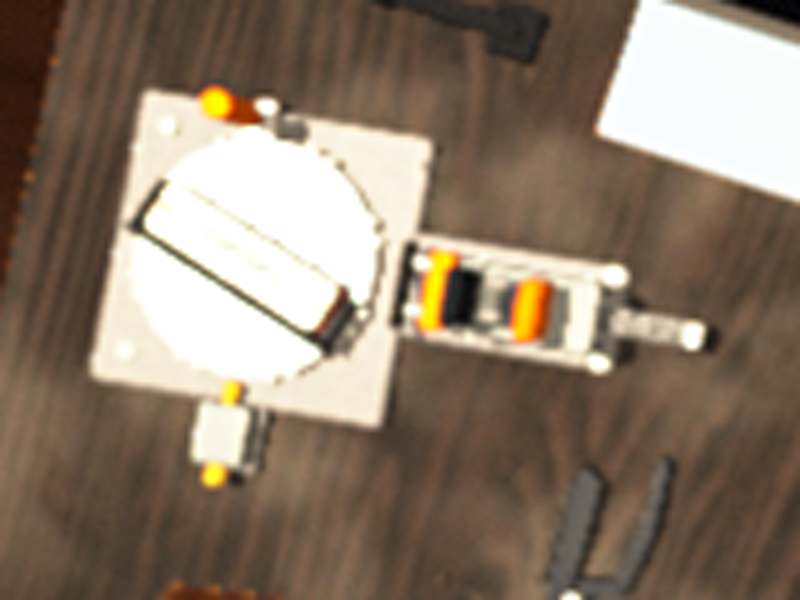

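The crop shows the peg top at (148.2,185.4) in full-picture pixels, the disc centre at (156,216), the front handle at (197,224) and the lever at (211,227).

Run:
```python
from h import *
c=calibration('top')
P=lambda x,y,z: atz(c,105+x/5,165+y/5,z).round(4)
o=P(256,257,.023);print('disc',o)
peg=P(216,102,.086);tr=P(531,310,.108);fr=P(458,295,.108)
print('peg',peg,'front',fr,'trig',tr)
co=[P(*q,.006) for q in[(145,90),(432,140),(382,428),(92,378)]];print(co, np.mean(co,0))
for n,a,b in[('e1',co[0],co[1]),('e2',co[3],co[2]),('ax',o,tr),('fr-tr',fr,tr)]:
    d=b-a;print(n,np.degrees(np.arctan2(d[1],d[0]))+90, np.hypot(*d[:2]))
d=peg-o;print('peg ang',np.degrees(np.arctan2(d[1],d[0])),np.hypot(*d[:2]))
```

```text
disc [0.3617 0.3916 0.023 ]
peg [0.4327 0.3919 0.086 ] front [0.3427 0.2733 0.108 ] trig [0.3361 0.2399 0.108 ]
[array([0.447 , 0.4544, 0.006 ]), array([0.4226, 0.3085, 0.006 ]), array([0.2756, 0.3317, 0.006 ]), array([0.3003, 0.4781, 0.006 ])] [0.361375 0.393175 0.006   ]
e1 -9.494160268492308 0.14792623161562662
e2 -9.576520266442657 0.14846902033757753
ax -9.578652440433672 0.1538448894178809
fr-tr -11.177914782506036 0.03404585143596792
peg ang 0.24209340227360746 0.07100063379998796
```

Run:
```python
from h import *
t,s=calibration('top'),calibration('scene')
def tri(a,b):
    A=[];y=[]
    M=np.zeros((3,3));v=np.zeros(3)
    for c,p in((t,a),(s,b)):
        d=ray(c,*p);d/=np.linalg.norm(d);Q=np.eye(3)-np.outer(d,d);M+=Q;v+=Q@c['position']
    return np.linalg.solve(M,v).round(3)
print('TR',tri((487,183),(404,55)));print('BR',tri((395,213),(372,256)))
print('mug',atz(t,417,230,.096))
for z in(.3,.4,.45):print(z,atz(t,48,38,z),atz(t,487,183,z))
```

```text
TR [ 0.395 -0.177  0.499]
BR [ 0.37  -0.177  0.118]
mug [ 0.33229814 -0.23515607  0.096     ]
0.3 [0.67220426 0.50130726 0.3       ] [ 0.4183262  -0.28525677  0.3       ]
0.4 [0.62371906 0.44218237 0.4       ] [ 0.40654482 -0.23066604  0.4       ]
0.45 [0.59947646 0.41261992 0.45      ] [ 0.40065412 -0.20337067  0.45      ]
```

```bash
cat >> h.py <<'E'
def plan(wps,claw,vert=True):
    """wps: list of (x,y,z,yaw_of_tool_x_deg (continuous),nrows); prints rows, simulating the rounded numbers"""
    s=env.sense();p=np.array(s['tool_pos']);q=R.from_quat(s['ee_rot'][[1,2,3,0]])
    m=q.as_matrix();yaw0=np.degrees(np.arctan2(m[1,0],m[0,0]));k=0
    for x,y,z,yaw,n in wps:
        for i in range(n):
            t=p+(np.array([x,y,z])-p)/(n-i)
            d=q.inv().apply(t-p)/.05
            m=q.as_matrix();cy=np.degrees(np.arctan2(m[1,0],m[0,0]));cy+=360*round((yaw0-cy)/360)
            yt=cy+(yaw-cy)/(n-i);yaw0=yt
            des=R.from_matrix(np.array([[np.cos(np.radians(yt)),np.sin(np.radians(yt)),0],[np.sin(np.radians(yt)),-np.cos(np.radians(yt)),0],[0,0,-1.]]).T.T)
            w=np.degrees((q.inv()*des).as_rotvec())/6
            d,w=d.round(2),w.round(2)
            if abs(np.r_[d,w]).max()>1: print('OVER')
            print(str([*map(float,d),*map(float,w),claw]).replace('.0,',',').replace(' ',''),end=',\n' if k%5==4 else ',');k+=1
            p=p+q.apply(d*.05);q=q*R.from_rotvec(np.radians(w*6))
    print('end',p.round(4))
E
python3 - <<'E'
from h import *
plan([(.29,-.10,.23,78,10),(.433,.392,.23,170.4,16)],60)
E
```

```text
[0.45,-0.74,0,-0.02,-0,-0.91,60],[0.52,-0.69,0,0,-0,-0.91,60],[0.59,-0.64,0,0,-0,-0.91,60],[0.64,-0.58,0,0,0,-0.91,60],[0.7,-0.51,0,0,0,-0.91,60],
[0.74,-0.45,0,0,0,-0.92,60],[0.78,-0.37,0,0,0,-0.91,60],[0.81,-0.3,0,0,0,-0.92,60],[0.84,-0.21,0,0,0,-0.91,60],[0.85,-0.14,0.01,0,0,-0.92,60],
[0.64,0.05,-0,0,0,-0.96,60],[0.63,0.11,-0,0,0,-0.96,60],[0.62,0.17,-0,0,0,-0.96,60],[0.6,0.24,-0,0,0,-0.96,60],[0.57,0.29,-0,0,0,-0.96,60],
[0.54,0.35,-0,0,0,-0.96,60],[0.5,0.4,-0,0,0,-0.96,60],[0.45,0.45,-0,0,0,-0.96,60],[0.41,0.49,-0,0,0,-0.96,60],[0.36,0.53,-0,-0,0,-0.97,60],
[0.3,0.56,-0,-0,0,-0.96,60],[0.24,0.59,-0,-0,0,-0.97,60],[0.18,0.62,-0,-0,0,-0.96,60],[0.12,0.63,-0,-0,0,-0.97,60],[0.05,0.64,-0,-0,0,-0.96,60],
[-0.01,0.64,-0,-0,0,-0.97,60],end [0.4331 0.3921 0.2298]
```

Call:
{"name": "carry_out", "arguments": {"steps": [[0.45,-0.74,0,-0.02,0,-0.91,60],[0.52,-0.69,0,0,0,-0.91,60],[0.59,-0.64,0,0,0,-0.91,60],[0.64,-0.58,0,0,0,-0.91,60],[0.7,-0.51,0,0,0,-0.91,60]]}}

```text
time_s: 0.6
tool_pos: [0.2583, -0.3122, 0.2306]
ee_rot: [0.001, 0.904, 0.428, 0.0]
contact_force: [0.6, -0.4, 0.7]
opening: 0.0511
grip_force: 0.0
```

Call:
{"name": "carry_out", "arguments": {"steps": [[0.74,-0.45,0,0,0,-0.92,60],[0.78,-0.37,0,0,0,-0.91,60],[0.81,-0.3,0,0,0,-0.92,60],[0.84,-0.21,0,0,0,-0.91,60],[0.85,-0.14,0.01,0,0,-0.92,60]]}}

```text
time_s: 1.1
tool_pos: [0.2896, -0.0988, 0.2301]
ee_rot: [0.001, 0.776, 0.631, -0.0]
contact_force: [1.1, -0.1, -0.8]
opening: 0.0514
grip_force: 0.0
```

Call:
{"name": "carry_out", "arguments": {"steps": [[0.64,0.05,0,0,0,-0.96,60],[0.63,0.11,0,0,0,-0.96,60],[0.62,0.17,0,0,0,-0.96,60],[0.6,0.24,0,0,0,-0.96,60],[0.57,0.29,0,0,0,-0.96,60]]}}

```text
time_s: 1.6
tool_pos: [0.3345, 0.0552, 0.2297]
ee_rot: [0.001, 0.594, 0.804, -0.001]
contact_force: [0.2, -1.2, 0.0]
opening: 0.0512
grip_force: 0.0
```

Call:
{"name": "carry_out", "arguments": {"steps": [[0.54,0.35,0,0,0,-0.96,60],[0.5,0.4,0,0,0,-0.96,60],[0.45,0.45,0,0,0,-0.96,60],[0.41,0.49,0,0,0,-0.96,60],[0.36,0.53,0,0,0,-0.97,60]]}}

```text
time_s: 2.1
tool_pos: [0.379, 0.2087, 0.2293]
ee_rot: [0.001, 0.375, 0.927, -0.001]
contact_force: [0.4, -1.4, -0.5]
opening: 0.0512
grip_force: 0.0
```

Call:
{"name": "carry_out", "arguments": {"steps": [[0.3,0.56,0,0,0,-0.96,60],[0.24,0.59,0,0,0,-0.97,60],[0.18,0.62,0,0,0,-0.96,60],[0.12,0.63,0,0,0,-0.97,60],[0.05,0.64,0,0,0,-0.96,60]]}}

```text
time_s: 2.6
tool_pos: [0.4243, 0.3622, 0.2288]
ee_rot: [0.0, 0.132, 0.991, -0.001]
contact_force: [1.2, -0.8, 0.6]
opening: 0.0514
grip_force: 0.0
```

Call:
{"name": "carry_out", "arguments": {"steps": [[-0.01,0.64,0,0,0,-0.97,60],[0,0,0,0,0,0,60]]}}

```text
time_s: 2.8
tool_pos: [0.4339, 0.3949, 0.2281]
ee_rot: [0.0, 0.082, 0.997, -0.0]
contact_force: [0.4, -0.6, -0.2]
opening: 0.0509
grip_force: 0.0
```

Run:
```python
from h import *
print(env.sense())
c=calibration('wrist');snap('wrist','w1')
print(c['position'])
import pickle;pickle.dump(c,open('w1.pkl','wb'))
```

```text
{'time_s': 2.8, 'joints': array([ 7.19402197e-01,  3.40111840e-01,  1.54216455e+00, -1.35153841e-03,
        1.25940581e+00, -6.87370730e-01]), 'joint_vel': array([-0.03033549, -0.04032721,  0.06603135, -0.02634663,  0.03598312,
        0.04354618]), 'joint_efforts': array([  0.6899653 , -41.81126475, -24.51405644,   0.14066742,
        -0.22138037,  -0.25646732]), 'tool_pos': array([0.43393476, 0.39487561, 0.22811592]), 'ee_rot': array([ 4.30932228e-04,  8.17134013e-02,  9.96655660e-01, -4.79673731e-04]), 'contact_force': array([ 0.39732579, -0.62108789, -0.21989418]), 'wrist_torque': array([-0.02766099,  0.01603131,  0.07153363]), 'grip_force': 0.0, 'opening': 0.050924030930666525}
[0.35836033 0.40659453 0.3697555 ]
```

View pics/w1.png

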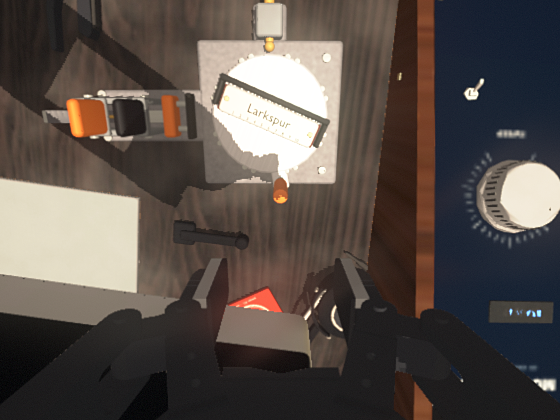

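The wrist view shows the peg top at (280,197), the disc centre near (270,112), the lever top at (86,116) and the front handle at (129,116).

Run:
```python
from h import *
import pickle;c=pickle.load(open('w1.pkl','rb'))
print('peg',atz(c,280,197,.086),'disc',atz(c,270,113,.023),'lev',atz(c,86,117,.108),'front',atz(c,129,116,.108))
co=[atz(c,*q,.006) for q in[(198,41),(342,41),(338,185),(207,186)]];print(np.mean(co,0),co)
```

```text
peg [0.43340385 0.3933008  0.086     ] disc [0.35984931 0.39495436 0.023     ] lev [0.33807447 0.25427981 0.108     ] front [0.343183   0.28824136 0.108     ]
[0.36482128 0.39491102 0.006     ] [array([0.27794849, 0.33405245, 0.006     ]), array([0.30226674, 0.47920391, 0.006     ]), array([0.45139368, 0.45805438, 0.006     ]), array([0.4276762 , 0.30833335, 0.006     ])]
```

Call:
{"name": "carry_out", "arguments": {"steps": [[0.01,-0.03,0.85,0,0,0,60],[0,-0.01,0.85,0,0,0,60],[0,0,0.85,0,0,0,60],[0,0,0.85,0,0,0,60],[0,0,0,0,0,0,60]]}}

```text
time_s: 3.35
tool_pos: [0.4288, 0.3854, 0.0542]
ee_rot: [-0.004, 0.084, 0.996, -0.006]
contact_force: [-1.2, 0.5, -0.5]
opening: 0.0511
grip_force: 0.0
```

Call:
{"name": "carry_out", "arguments": {"steps": [[0,0,0,0,0,0,0],[0,0,0,0,0,0,0],[0,0,0,0,0,0,0],[0,0,0,0,0,0,0]], "newtons": 40}}

```text
time_s: 3.75
tool_pos: [0.4344, 0.3908, 0.0622]
ee_rot: [0.003, 0.083, 0.997, 0.001]
contact_force: [1.3, 0.1, 6.4]
opening: 0.0123
grip_force: 39.2
```

Run:
```python
from h import *
o=np.array([.3615,.3925]);r=.0697
s=env.sense();print(s['tool_pos'],s['contact_force'],s['opening'])
d=s['tool_pos'][:2]-o;a0=np.degrees(np.arctan2(d[1],d[0]));print(a0,np.hypot(*d))
N=20
w=[(*(o+r*np.array([np.cos(t),np.sin(t)])),s['tool_pos'][2],170.4,1) for t in np.radians(np.linspace(a0,-67.5,N+1)[1:])]
plan(w,0)
```

```text
[0.43438208 0.3907923  0.06220945] [1.30042379 0.1171726  6.39233334] 0.01232298664493652
-1.3422523551918635 0.07290208082896388
[0.05,-0.09,-0,0.03,0.05,0,0],[-0,-0.08,-0,-0,0,0,0],[-0,-0.08,-0,-0,0,0,0],[0,-0.08,-0,-0,0,0,0],[0.01,-0.08,-0,-0,0,0,0],
[0.02,-0.08,-0,-0,0,0,0],[0.02,-0.08,-0,-0,0,0,0],[0.02,-0.07,-0,-0,0,0,0],[0.03,-0.08,-0,-0,0,0,0],[0.03,-0.07,-0,-0,0,0,0],
[0.03,-0.08,-0,-0,0,0,0],[0.04,-0.07,-0,-0,0,0,0],[0.05,-0.06,-0,-0,0,0,0],[0.05,-0.07,-0,-0,0,0,0],[0.05,-0.06,-0,-0,0,0,0],
[0.05,-0.06,-0,-0,0,0,0],[0.06,-0.05,-0,-0,0,0,0],[0.06,-0.06,-0,-0,0,0,0],[0.07,-0.05,-0,-0,0,0,0],[0.06,-0.04,-0,-0,0,0,0],
end [0.3883 0.3281 0.0622]
```

Call:
{"name": "carry_out", "arguments": {"steps": [[0,-0.09,0,0,0,0,0],[0,-0.08,0,0,0,0,0],[0,-0.08,0,0,0,0,0],[0,-0.08,0,0,0,0,0],[0.01,-0.08,0,0,0,0,0]]}}

```text
time_s: 4.25
tool_pos: [0.4327, 0.3729, 0.0622]
ee_rot: [0.005, 0.084, 0.996, 0.004]
contact_force: [5.2, 6.0, 1.8]
opening: 0.0126
grip_force: 39.5
```

Call:
{"name": "carry_out", "arguments": {"steps": [[0.02,-0.08,0,0,0,0,0],[0.02,-0.08,0,0,0,0,0],[0.02,-0.07,0,0,0,0,0],[0.03,-0.08,0,0,0,0,0],[0.03,-0.07,0,0,0,0,0]]}}

```text
time_s: 4.75
tool_pos: [0.4249, 0.3535, 0.0623]
ee_rot: [0.006, 0.083, 0.997, 0.003]
contact_force: [10.5, 0.3, 1.5]
opening: 0.0127
grip_force: 39.6
```

Call:
{"name": "carry_out", "arguments": {"steps": [[0.03,-0.08,0,0,0,0,0],[0.04,-0.07,0,0,0,0,0],[0.05,-0.06,0,0,0,0,0],[0.05,-0.07,0,0,0,0,0],[0.05,-0.06,0,0,0,0,0]]}}

```text
time_s: 5.25
tool_pos: [0.4099, 0.3382, 0.0622]
ee_rot: [0.005, 0.084, 0.996, 0.002]
contact_force: [8.7, 0.8, 3.7]
opening: 0.0125
grip_force: 39.7
```

Call:
{"name": "carry_out", "arguments": {"steps": [[0.05,-0.06,0,0,0,0,0],[0.06,-0.05,0,0,0,0,0],[0.06,-0.06,0,0,0,0,0],[0.07,-0.05,0,0,0,0,0],[0.06,-0.04,0,0,0,0,0]]}}

```text
time_s: 5.75
tool_pos: [0.3922, 0.3284, 0.0622]
ee_rot: [0.004, 0.084, 0.996, 0.002]
contact_force: [5.5, 1.9, 7.0]
opening: 0.0126
grip_force: 40.0
```

Call:
{"name": "carry_out", "arguments": {"steps": [[0,0,0,0,0,0,0],[0,0,0,0,0,0,0]]}}

```text
time_s: 5.95
tool_pos: [0.3919, 0.3284, 0.0622]
ee_rot: [0.004, 0.084, 0.996, 0.002]
contact_force: [3.2, 0.8, 7.3]
opening: 0.0124
grip_force: 40.1
```

Call:
{"name": "carry_out", "arguments": {"steps": [[0,0,0,0,0,0,35],[0,0,0,0,0,0,35],[0,0,0,0,0,0,35]]}}

```text
time_s: 6.25
tool_pos: [0.3885, 0.326, 0.0593]
ee_rot: [0.0, 0.083, 0.997, -0.001]
contact_force: [-0.3, 0.1, -0.7]
opening: 0.0298
grip_force: 0.0
```

Call:
{"name": "carry_out", "arguments": {"steps": [[0,0,-0.5,0,0,0,35],[0,0,-0.7,0,0,0,40],[0,0,-0.8,0,0,0,60],[0,0,-0.8,0,0,0,80],[0.2,0,-0.5,0,0,0,80]]}}

```text
time_s: 6.75
tool_pos: [0.38, 0.3288, 0.2272]
ee_rot: [0.002, 0.084, 0.996, 0.0]
contact_force: [0.4, 0.7, -0.2]
opening: 0.0683
grip_force: 0.0
```

Run:
```python
from h import *
import pickle
c=calibration('wrist');pickle.dump(c,open('w2.pkl','wb'));a=get_image('wrist')[:,:,::-1]
cv2.imwrite('pics/w2.png',cv2.resize(a[20:245,100:400],(800,600),interpolation=cv2.INTER_CUBIC));print(env.sense()['tool_pos'])
```

```text
[0.379405   0.32993878 0.23042735]
```

View pics/w2.png

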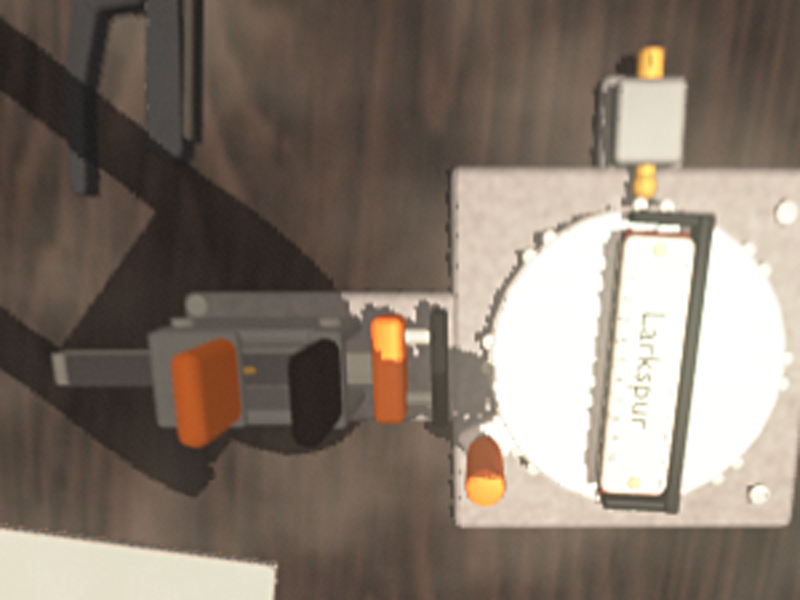

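The turntable is near its notch but looks a few degrees off: the nest leans, with its outer edge running from (710,215) to (678,512) in the crop. I'll measure it.

Run:
```python
from h import *
import pickle;c=pickle.load(open('w2.pkl','rb'))
P=lambda x,y,z: atz(c,100+x*.375,20+y*.375,z)
an=lambda a,b:np.degrees(np.arctan2((b-a)[1],(b-a)[0]))
print('nest edge',an(P(714,215,.038),P(678,512,.038)),'harm left',an(P(624,232,.044),P(602,492,.044)),'harm right',an(P(694,236,.044),P(668,497,.044)))
print('base left',an(P(453,168,.006),P(456,526,.006)),'base top',an(P(453,168,.006),P(800,168,.006))-90,'bar',an(P(390,370,.047),P(60,370,.04))+90)
print('peg',P(485,487,.086))
o=np.array([.3615,.3925]);d=P(485,487,.086)[:2]-o;print(np.degrees(np.arctan2(d[1],d[0])),np.hypot(*d))
```

```text
nest edge -12.428643288114644 harm left -11.960895450062356 harm right -11.474354675691838
base left -9.738836053576744 base top -9.545203551132786 bar -9.344409935463446
peg [0.38523926 0.32819949 0.086     ]
-69.73623795279296 0.06854274384213174
```

Call:
{"name": "carry_out", "arguments": {"steps": [[-0.12,-0.01,0.8,0,0,0,45],[0,0,0.85,0,0,0,40],[0,0,0.85,0,0,0,40],[0,0,0.85,0,0,0,40],[0,0,0.05,0,0,0,40]]}}

```text
time_s: 7.3
tool_pos: [0.3813, 0.3236, 0.0496]
ee_rot: [-0.004, 0.083, 0.996, -0.005]
contact_force: [-0.7, 0.3, 0.5]
opening: 0.034
grip_force: 0.0
```

Call:
{"name": "carry_out", "arguments": {"steps": [[0,0,0,0,0,0,40],[0,0,0,0,0,0,40]]}}

```text
time_s: 7.5
tool_pos: [0.3861, 0.3275, 0.0562]
ee_rot: [0.002, 0.083, 0.997, 0.0]
contact_force: [-0.9, 0.6, -0.3]
opening: 0.034
grip_force: 0.0
```

Call:
{"name": "carry_out", "arguments": {"steps": [[0,0,0,0,0,0,0],[0,0,0,0,0,0,0],[0,0,0,0,0,0,0],[0,0,0,0,0,0,0]], "newtons": 25}}

```text
time_s: 7.9
tool_pos: [0.3862, 0.3287, 0.0565]
ee_rot: [0.002, 0.084, 0.996, 0.002]
contact_force: [-2.2, 4.8, 3.8]
opening: 0.013
grip_force: 26.7
```

Call:
{"name": "carry_out", "arguments": {"steps": [[-0.03,0.02,0,0,0,0,0],[-0.03,0.02,0,0,0,0,0],[0,0,0,0,0,0,0]]}}

```text
time_s: 8.2
tool_pos: [0.3881, 0.3294, 0.0565]
ee_rot: [0.001, 0.083, 0.997, 0.001]
contact_force: [-5.1, 3.4, 8.6]
opening: 0.0131
grip_force: 27.0
```

Call:
{"name": "carry_out", "arguments": {"steps": [[0,0,0,0,0,0,35],[0,0,0,0,0,0,35],[0,0,0,0,0,0,35]]}}

```text
time_s: 8.5
tool_pos: [0.3884, 0.3278, 0.0546]
ee_rot: [0.001, 0.083, 0.997, -0.001]
contact_force: [-0.5, 0.3, -0.6]
opening: 0.0295
grip_force: 0.0
```

Call:
{"name": "carry_out", "arguments": {"steps": [[0,0,-0.5,0,0,0,35],[0,0,-0.7,0,0,0,40],[0,0,-0.8,0,0,0,60],[0,0,-0.8,0,0,0,80],[0.2,0,-0.5,0,0,0,80]]}}

```text
time_s: 9.0
tool_pos: [0.3798, 0.3304, 0.2224]
ee_rot: [0.002, 0.084, 0.996, 0.001]
contact_force: [0.6, 1.1, -0.1]
opening: 0.0684
grip_force: 0.0
```

Run:
```python
from h import *
import pickle
c=calibration('wrist');pickle.dump(c,open('w3.pkl','wb'));a=get_image('wrist')[:,:,::-1]
cv2.imwrite('pics/w3.png',cv2.resize(a[20:245,100:400],(800,600),interpolation=cv2.INTER_CUBIC));print(env.sense()['tool_pos'])
```

```text
[0.37917667 0.33154165 0.22563274]
```

View pics/w3.png

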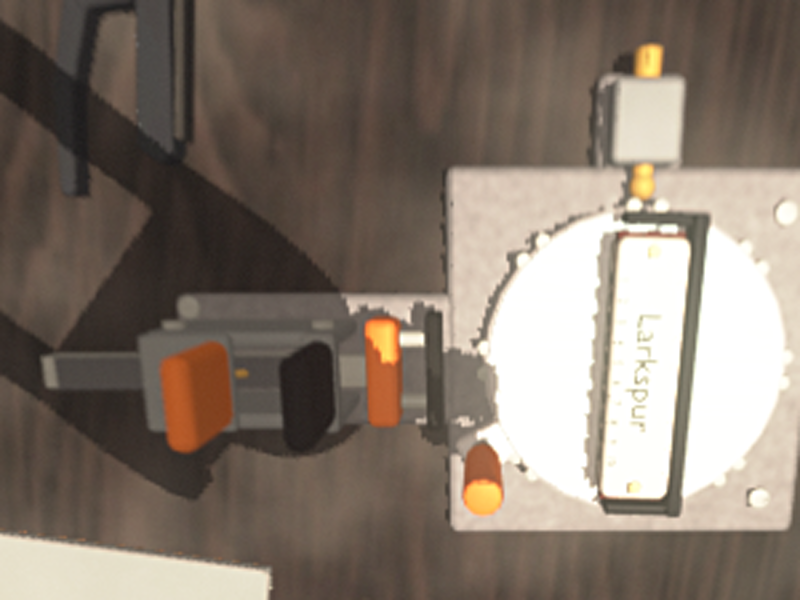

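The peg is now at (483,495), and the nest leans slightly less, from (709,215) to (680,514).

Run:
```python
from h import *
import pickle;c=pickle.load(open('w3.pkl','rb'))
P=lambda x,y,z: atz(c,100+x*.375,20+y*.375,z)
an=lambda a,b:np.degrees(np.arctan2((b-a)[1],(b-a)[0]))
print('nest edge',an(P(709,215,.038),P(681,514,.038)),'harm left',an(P(616,232,.044),P(602,495,.044)),'harm right',an(P(690,237,.044),P(668,498,.044)))
print('base left',an(P(447,168,.006),P(450,530,.006)),'base top',an(P(447,168,.006),P(800,168,.006))-90)
print('jaw',an(P(366,322,.047),P(366,425,.047)),'jaw r',an(P(400,322,.047),P(400,425,.047)))
print('peg',P(483,496,.086));o=np.array([.3615,.3925]);d=P(483,496,.086)[:2]-o;print(np.degrees(np.arctan2(d[1],d[0])),np.hypot(*d))
```

```text
nest edge -10.8746491507075 harm left -10.252238930478914 harm right -10.646046671565271
base left -9.8911441230757 base top -9.572474007098833
jaw -12.007107892972753 jaw r -11.333276437745035
peg [0.38677021 0.32888701 0.086     ]
-68.33458565393045 0.06844848964195877
```

Call:
{"name": "carry_out", "arguments": {"steps": [[-0.16,-0.03,0.75,0,0,0,45],[0,0,0.85,0,0,0,40],[0,0,0.85,0,0,0,40],[0,0,0.85,0,0,0,40],[0,0,0,0,0,0,40]]}}

```text
time_s: 9.55
tool_pos: [0.3825, 0.3238, 0.0496]
ee_rot: [-0.004, 0.083, 0.996, -0.005]
contact_force: [-0.8, 0.1, 0.4]
opening: 0.0339
grip_force: 0.0
```

Call:
{"name": "carry_out", "arguments": {"steps": [[0,0,0,0,0,0,40],[0,0,0,0,0,0,40]]}}

```text
time_s: 9.75
tool_pos: [0.3875, 0.3279, 0.0564]
ee_rot: [0.002, 0.083, 0.997, 0.0]
contact_force: [0.7, 0.9, 0.8]
opening: 0.0345
grip_force: 0.0
```

Call:
{"name": "carry_out", "arguments": {"steps": [[0,0,0,0,0,0,0],[0,0,0,0,0,0,0],[0,0,0,0,0,0,0],[0,0,0,0,0,0,0]], "newtons": 25}}

```text
time_s: 10.15
tool_pos: [0.3871, 0.3292, 0.0566]
ee_rot: [0.002, 0.084, 0.996, 0.002]
contact_force: [-2.0, 4.6, 2.9]
opening: 0.013
grip_force: 26.3
```

Call:
{"name": "carry_out", "arguments": {"steps": [[-0.02,0.01,0,0,0,0,0],[-0.02,0.01,0,0,0,0,0],[0,0,0,0,0,0,0]]}}

```text
time_s: 10.45
tool_pos: [0.3882, 0.3296, 0.0566]
ee_rot: [0.001, 0.084, 0.996, 0.001]
contact_force: [-4.9, 4.2, 4.9]
opening: 0.013
grip_force: 26.5
```

Call:
{"name": "carry_out", "arguments": {"steps": [[-0.01,0.03,0,0,0,0,0],[-0.01,0.01,0,0,0,0,0],[0,0,0,0,0,0,0]]}}

```text
time_s: 10.75
tool_pos: [0.3897, 0.3301, 0.0565]
ee_rot: [0.001, 0.083, 0.997, 0.0]
contact_force: [-2.7, 1.0, 6.2]
opening: 0.013
grip_force: 26.6
```

Call:
{"name": "carry_out", "arguments": {"steps": [[0,0,0,0,0,0,35],[0,0,0,0,0,0,35],[0,0,0,0,0,0,35]]}}

```text
time_s: 11.05
tool_pos: [0.3897, 0.3294, 0.0548]
ee_rot: [0.001, 0.083, 0.997, -0.001]
contact_force: [0.8, -0.8, -0.8]
opening: 0.0299
grip_force: 0.0
```

Call:
{"name": "carry_out", "arguments": {"steps": [[0,0,-0.5,0,0,0,35],[0,0,-0.7,0,0,0,40],[0,0,-0.8,0,0,0,60],[0,0,-0.8,0,0,0,80],[0.2,0,-0.5,0,0,0,80]]}}

```text
time_s: 11.55
tool_pos: [0.381, 0.3319, 0.2225]
ee_rot: [0.002, 0.084, 0.996, 0.001]
contact_force: [-0.1, 0.4, -0.3]
opening: 0.0686
grip_force: 0.0
```

Run:
```python
from h import *
import pickle
c=calibration('wrist');pickle.dump(c,open('w4.pkl','wb'));a=get_image('wrist')[:,:,::-1]
cv2.imwrite('pics/w4.png',cv2.resize(a[20:245,100:400],(800,600),interpolation=cv2.INTER_CUBIC));print(env.sense()['tool_pos'])
```

```text
[0.38040063 0.33306508 0.22577792]
```

View pics/w4.png

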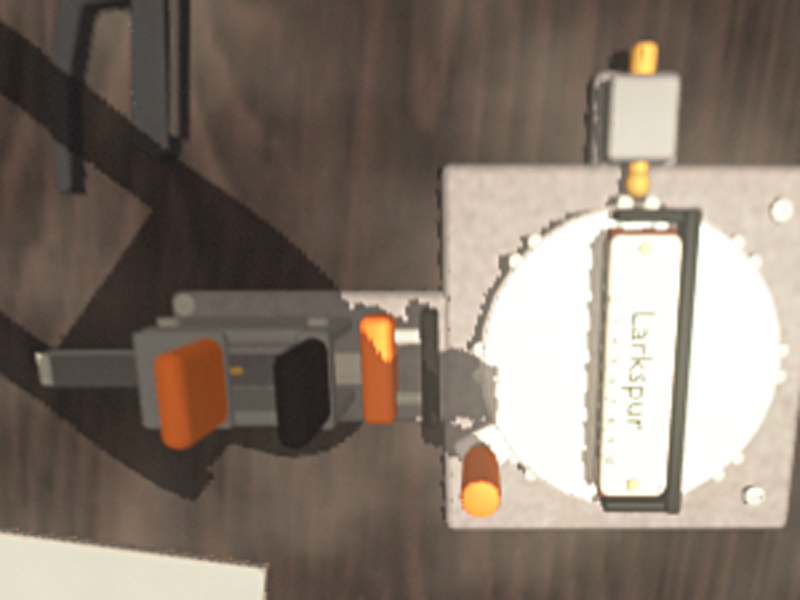

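The nest edge now runs from (700,212) to (680,512), about parallel to the fixture. The ball at (638,185) sits midway between the rim teeth, so the turntable is clicked in. Next I move over the handles.

Call:
{"name": "carry_out", "arguments": {"steps": [[0.3,-0.71,0,0,0,0,100],[0.27,-0.7,0,0,0,0,100],[0,0,0.3,0,0,0,100],[0,0,0.3,0,0,0,100],[0,0,0,0,0,0,100]]}}

```text
time_s: 12.1
tool_pos: [0.3384, 0.2653, 0.1879]
ee_rot: [-0.001, 0.084, 0.996, -0.002]
contact_force: [-0.0, 0.4, 0.3]
opening: 0.0852
grip_force: 0.0
```

Run:
```python
from h import *
import pickle
c=pickle.load(open('w4.pkl','rb'))
P=lambda x,y,z: atz(c,100+x*.375,20+y*.375,z)
an=lambda a,b:np.degrees(np.arctan2((b-a)[1],(b-a)[0]))
print('nest',an(P(701,212,.038),P(681,512,.038)),an(P(608,230,.044),P(600,494,.044)))
o=np.array([.3615,.3925]);q=R.from_euler('z',9.6,degrees=True).as_matrix()[:2,:2]
f=lambda p:q@(p[:2]-o)
for n,p in dict(peg=P(481,496,.086),jawfront=P(396,320,.047),jawb=P(362,320,.047),pad=P(437,310,.043),padf2=P(437,440,.043),lev=P(195,445,.108),fr=P(300,445,.108)).items():print(n,f(p).round(4))
s=env.sense();print(s['tool_pos'],f(s['tool_pos']),s['opening'])
```

```text
nest -9.396746800761315 -9.026073029206602
peg [ 0.0365 -0.0574]
jawfront [-0.0184 -0.0881]
jawb [-0.0184 -0.1004]
pad [-0.0215 -0.0734]
padf2 [ 0.0271 -0.0742]
lev [ 0.0133 -0.145 ]
fr [ 0.0134 -0.1128]
[0.33843902 0.26532847 0.18793964] [-0.00152979 -0.12923648] 0.08523219027564548
```

Call:
{"name": "carry_out", "arguments": {"steps": [[0,0,0.65,0,0,0,100],[0,0,0.65,0,0,0,100],[0,0,0.65,0,0,0,100],[0,0,0.58,0,0,0,100],[0,0,0,0,0,0,100]]}}

```text
time_s: 12.6
tool_pos: [0.338, 0.2649, 0.0605]
ee_rot: [-0.002, 0.083, 0.997, -0.003]
contact_force: [-0.5, -0.3, 0.1]
opening: 0.0855
grip_force: 0.0
```

Call:
{"name": "carry_out", "arguments": {"steps": [[0,0,0,0,0,0,60],[0,0,0,0,0,0,60],[0,0,0,0,0,0,60]], "newtons": 20}}

```text
time_s: 12.9
tool_pos: [0.3405, 0.2662, 0.0644]
ee_rot: [0.002, 0.083, 0.997, -0.001]
contact_force: [-0.6, -4.1, 2.1]
opening: 0.0513
grip_force: 1.5
```

Call:
{"name": "carry_out", "arguments": {"steps": [[0,0,-0.08,0,0,0,45],[0,0,0,0,0,0,30],[0,0,0,0,0,0,30],[0,0,0,0,0,0,30]]}}

```text
time_s: 13.3
tool_pos: [0.3406, 0.2711, 0.0685]
ee_rot: [0.002, 0.085, 0.996, 0.004]
contact_force: [-6.5, 18.6, -2.2]
opening: 0.0278
grip_force: 22.0
```

Call:
{"name": "carry_out", "arguments": {"steps": [[0,0.06,0,0,0,0,25],[0,0.04,0,0,0,0,25],[0,0,0,0,0,0,25]]}}

```text
time_s: 13.6
tool_pos: [0.3405, 0.2711, 0.0685]
ee_rot: [0.001, 0.083, 0.997, -0.001]
contact_force: [-2.5, -4.3, 8.9]
opening: 0.0277
grip_force: 20.7
```

Call:
{"name": "carry_out", "arguments": {"steps": [[0,0,0,0,0,0,84],[0,0,0,0,0,0,84],[0,0,0,0,0,0,84],[0,0,0,0,0,0,84],[0,0,0,0,0,0,84]]}}

```text
time_s: 14.1
tool_pos: [0.3411, 0.2717, 0.0672]
ee_rot: [0.001, 0.083, 0.997, -0.0]
contact_force: [0.1, -0.2, -0.1]
opening: 0.0717
grip_force: 0.0
```

Call:
{"name": "carry_out", "arguments": {"steps": [[0,0,0,0,0,0,50],[0,0,0,0,0,0,25],[0,0,0,0,0,0,25],[0,0,0,0,0,0,25],[0,0,0,0,0,0,25]]}}

```text
time_s: 14.6
tool_pos: [0.3401, 0.2711, 0.0672]
ee_rot: [0.0, 0.084, 0.997, -0.001]
contact_force: [-2.4, -0.9, 5.6]
opening: 0.0274
grip_force: 22.6
```

Call:
{"name": "carry_out", "arguments": {"steps": [[0,0,0,0,0,0,84],[0,0,0,0,0,0,84],[0,0,0,0,0,0,84],[0,0,0,0,0,0,84],[0,0,0,0,0,0,84]]}}

```text
time_s: 15.1
tool_pos: [0.3411, 0.2716, 0.0671]
ee_rot: [0.001, 0.083, 0.997, -0.0]
contact_force: [-0.7, 1.1, -0.5]
opening: 0.0714
grip_force: 0.0
```

Call:
{"name": "carry_out", "arguments": {"steps": [[0,0,0,0,0,0,50],[0,0,0,0,0,0,25],[0,0,0,0,0,0,25],[0,0,0,0,0,0,25],[0,0,0,0,0,0,25]]}}

```text
time_s: 15.6
tool_pos: [0.3401, 0.2711, 0.0672]
ee_rot: [0.0, 0.084, 0.997, -0.001]
contact_force: [-3.4, -1.0, 5.3]
opening: 0.0276
grip_force: 22.5
```

Call:
{"name": "carry_out", "arguments": {"steps": [[0,0,0,0,0,0,84],[0,0,0,0,0,0,84],[0,0,0,0,0,0,84],[0,0,0,0,0,0,84],[0,0,0,0,0,0,84]]}}

```text
time_s: 16.1
tool_pos: [0.3412, 0.2716, 0.0671]
ee_rot: [0.001, 0.083, 0.997, -0.0]
contact_force: [0.7, -0.8, 0.0]
opening: 0.0718
grip_force: 0.0
```

Run:
```python
from h import *
import pickle
c=calibration('wrist');pickle.dump(c,open('w5.pkl','wb'));snap('wrist','w5')
```

```text
(no output)
```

View pics/w5.png

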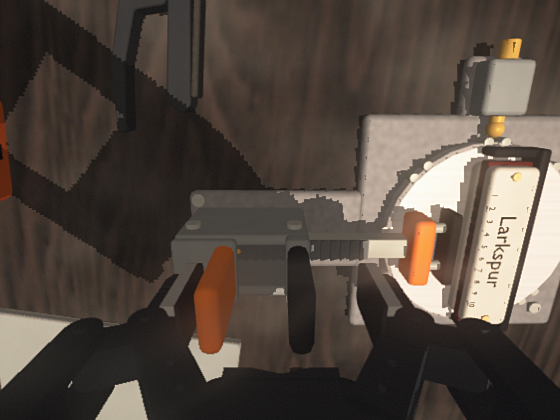

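The jaw's orange head is at x≈405-435, the dark pad ahead of it reaches to about x≈458, and the harmonica face is at about x≈478. So a small gap is left, which I'll measure.

Run:
```python
from h import *
import pickle
c=pickle.load(open('w5.pkl','rb'))
o=np.array([.3615,.3925]);q=R.from_euler('z',9.6,degrees=True).as_matrix()[:2,:2]
f=lambda u,v,z:(q@(atz(c,u,v,z)[:2]-o)).round(4)
print('jaw back',f(405,212,.047),'jaw front',f(435,215,.047),'harm face',f(485,160,.044),f(455,315,.044), 'base left',f(362,116,.006),f(350,325,.006))
```

```text
jaw back [-0.0247 -0.0578] jaw front [-0.023  -0.0415] harm face [-0.0518 -0.0182] [ 0.0415 -0.0185] base left [-0.0726 -0.0742] [ 0.077  -0.0719]
```

Call:
{"name": "carry_out", "arguments": {"steps": [[0,0,0,0,0,0,60],[0,0,0,0,0,0,45],[0,0,0,0,0,0,40],[0,0,0,0,0,0,40]]}}

```text
time_s: 16.55
tool_pos: [0.3397, 0.2694, 0.0669]
ee_rot: [-0.0, 0.083, 0.997, -0.003]
contact_force: [0.4, -7.8, 5.5]
opening: 0.0343
grip_force: 3.3
```

Call:
{"name": "carry_out", "arguments": {"steps": [[0,0,0,0,0,0,37],[0,0,0,0,0,0,37],[0,0,0,0,0,0,37]]}}

```text
time_s: 16.85
tool_pos: [0.3397, 0.2693, 0.067]
ee_rot: [-0.0, 0.083, 0.997, -0.003]
contact_force: [-0.4, -7.0, 6.4]
opening: 0.0315
grip_force: 3.6
```

Call:
{"name": "carry_out", "arguments": {"steps": [[0,0,0,0,0,0,34],[0,0,0,0,0,0,34],[0,0,0,0,0,0,34]]}}

```text
time_s: 17.15
tool_pos: [0.3399, 0.2703, 0.0672]
ee_rot: [-0.0, 0.083, 0.997, -0.002]
contact_force: [-1.8, -3.7, 6.1]
opening: 0.0293
grip_force: 8.7
```

Call:
{"name": "carry_out", "arguments": {"steps": [[0,0,0,0,0,0,32],[0,0,0,0,0,0,32],[0,0,0,0,0,0,32]]}}

```text
time_s: 17.45
tool_pos: [0.34, 0.271, 0.0673]
ee_rot: [0.0, 0.084, 0.997, -0.001]
contact_force: [-3.4, -1.3, 5.5]
opening: 0.0277
grip_force: 18.6
```

Call:
{"name": "carry_out", "arguments": {"steps": [[0,0,0,0,0,0,29],[0,0,0,0,0,0,29],[0,0,0,0,0,0,29]]}}

```text
time_s: 17.75
tool_pos: [0.34, 0.271, 0.0673]
ee_rot: [0.0, 0.084, 0.997, -0.001]
contact_force: [-2.7, -1.1, 5.5]
opening: 0.0276
grip_force: 19.3
```

Call:
{"name": "carry_out", "arguments": {"steps": [[0,0,0,0,0,0,84],[0,0,0,0,0,0,84],[0,0,0,0,0,0,84],[0,0,0,0,0,0,84],[0,0,0,0,0,0,84]]}}

```text
time_s: 18.25
tool_pos: [0.3411, 0.2716, 0.0671]
ee_rot: [0.001, 0.083, 0.997, -0.0]
contact_force: [1.2, 0.3, 0.1]
opening: 0.0718
grip_force: 0.0
```

Call:
{"name": "carry_out", "arguments": {"steps": [[0,0,0,0,0,0,72],[0,0,0,0,0,0,70],[0,0,0,0,0,0,70],[0,0,0,0,0,0,70]]}}

```text
time_s: 18.65
tool_pos: [0.3406, 0.271, 0.067]
ee_rot: [0.001, 0.083, 0.997, -0.001]
contact_force: [-0.4, -2.3, 1.9]
opening: 0.0597
grip_force: 1.1
```

Call:
{"name": "carry_out", "arguments": {"steps": [[0,0,0,0,0,0,66],[0,0,0,0,0,0,66],[0,0,0,0,0,0,66]]}}

```text
time_s: 18.95
tool_pos: [0.3405, 0.2708, 0.067]
ee_rot: [0.0, 0.083, 0.997, -0.001]
contact_force: [0.5, -5.1, 3.3]
opening: 0.0566
grip_force: 2.3
```

Call:
{"name": "carry_out", "arguments": {"steps": [[0,0,0,0,0,0,62],[0,0,0,0,0,0,62],[0,0,0,0,0,0,62]]}}

```text
time_s: 19.25
tool_pos: [0.3402, 0.2702, 0.0669]
ee_rot: [0.0, 0.083, 0.997, -0.002]
contact_force: [-0.2, -6.8, 5.1]
opening: 0.0526
grip_force: 3.4
```

Call:
{"name": "carry_out", "arguments": {"steps": [[0,0,0,0,0,0,58],[0,0,0,0,0,0,58],[0,0,0,0,0,0,58]]}}

```text
time_s: 19.55
tool_pos: [0.3399, 0.2696, 0.0669]
ee_rot: [-0.0, 0.083, 0.997, -0.003]
contact_force: [0.4, -8.5, 6.4]
opening: 0.0501
grip_force: 4.3
```

Call:
{"name": "carry_out", "arguments": {"steps": [[0,0,0,0,0,0,55],[0,0,0,0,0,0,55],[0,0,0,0,0,0,55]]}}

```text
time_s: 19.85
tool_pos: [0.3397, 0.2692, 0.067]
ee_rot: [-0.0, 0.083, 0.997, -0.003]
contact_force: [-0.2, -10.6, 7.5]
opening: 0.047
grip_force: 5.0
```

Call:
{"name": "carry_out", "arguments": {"steps": [[0,0,0,0,0,0,52],[0,0,0,0,0,0,52],[0,0,0,0,0,0,52]]}}

```text
time_s: 20.15
tool_pos: [0.3396, 0.2688, 0.0669]
ee_rot: [-0.0, 0.083, 0.997, -0.003]
contact_force: [0.6, -11.8, 9.1]
opening: 0.0445
grip_force: 5.7
```

Call:
{"name": "carry_out", "arguments": {"steps": [[0,0,0,0,0,0,50],[0,0,0,0,0,0,50],[0,0,0,0,0,0,50]]}}

```text
time_s: 20.45
tool_pos: [0.3395, 0.2685, 0.067]
ee_rot: [-0.001, 0.083, 0.997, -0.004]
contact_force: [-0.3, -12.6, 10.0]
opening: 0.0431
grip_force: 6.3
```

Call:
{"name": "carry_out", "arguments": {"steps": [[0,0,0,0,0,0,48],[0,0,0,0,0,0,47],[0,0,0,0,0,0,47],[0,0,0,0,0,0,47]]}}

```text
time_s: 20.85
tool_pos: [0.3393, 0.2681, 0.067]
ee_rot: [-0.001, 0.082, 0.997, -0.004]
contact_force: [-0.7, -13.4, 11.1]
opening: 0.0406
grip_force: 7.0
```

Run:
```python
from h import *
a=get_image('wrist')[:,:,::-1]
cv2.imwrite('pics/w6.png',cv2.resize(a[100:340,280:560],(700,600),interpolation=cv2.INTER_CUBIC))
```

```text
(no output)
```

View pics/w6.png

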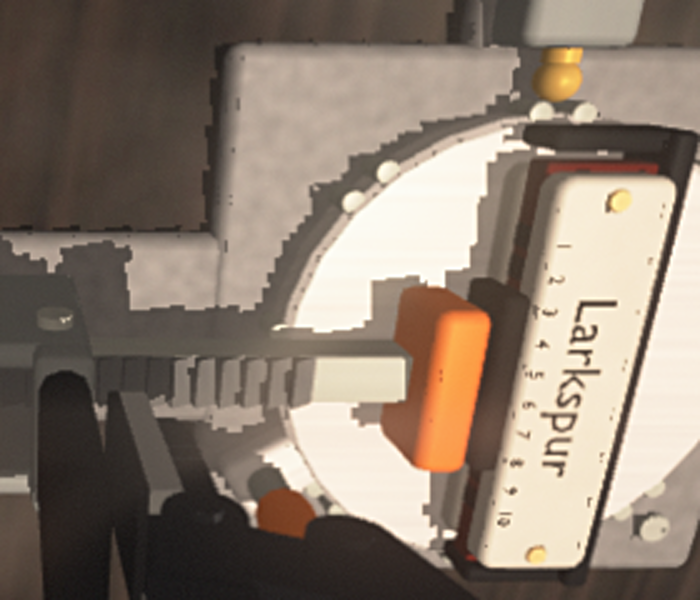

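The ball sits in its notch and the pad lies flat on the harmonica, at about 13.6 N. One last small squeeze, then I hand in.

Call:
{"name": "carry_out", "arguments": {"steps": [[0,0,0,0,0,0,46],[0,0,0,0,0,0,46],[0,0,0,0,0,0,46],[0,0,0,0,0,0,46],[0,0,0,0,0,0,46]]}}

```text
time_s: 21.4
tool_pos: [0.3392, 0.268, 0.067]
ee_rot: [-0.001, 0.082, 0.997, -0.004]
contact_force: [-0.8, -15.0, 11.6]
opening: 0.0395
grip_force: 7.3
```

Run:
```python
from h import *
s=env.sense();print(s['contact_force'],s['grip_force'],s['opening'])
print(env.close_job())
```

```text
[ -0.76566571 -15.04865319  11.5794133 ] 7.3120468854904175 0.03946079719534873
the job is handed in; nothing more can be done
None
```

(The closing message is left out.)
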